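# Gauge two handle sleeves and sort them

### The arm

A 7-joint arm with a two-finger parallel gripper is mounted at the origin on a cart in front of the work surface, level with it; the furniture and walls round the work are solid. World frame = base frame: x ahead of the robot, y to its left, z up, the work surface at z = 0. Lengths are in m, angles in rad, forces in N, time in s.
With the tool pointing down it reaches from about 0.375 to 0.925 m from the base axis. Payload 3.1 kg.
Tool frame: the origin (TCP) lies between the finger pads; the fingertips stand 19 mm ahead of it and the grasp point (between the pads) is the TCP; z points along the fingers, y is the direction in which the jaws open and shut (so a half turn about z gives the same grasp; the last joint's range is limited). The gripper opens to 85 mm and grips with 20 to 120 N. Pads are 22 mm wide; open, the fingers measure 114 mm over their backs; the gripper's body (76 mm by 85 mm) begins 54 mm behind the grasp point. The pads swing forward as they close: fully open they stand 13 mm farther back than shut.
Start: joints at [1.223, 0.383, 0.044, 1.598, -0.018, 1.161, -0.05], TCP at [0.161, -0.63, 0.25] pointing down, gripper open.
Joint ranges: [-2.61, 2.61], [-0.41, 2.15], [-1.48, 1.57], [0, 2.5], [-1.57, 4.71], [0.05, 1.97], [-2.85, 2.85]. Speed limits (rad/s): [2.79, 2.79, 3.14, 3.14, 3.14, 3.14, 3.14].

### API

Orientations are given as a unit quaternion [x, y, z, w].
In Python, from bench import move_ptp, movel, move_j, move_gripper, pause, inverse_kinematics, read_camera, camera_params, MotionError, sign_off, look_for, tip_of, read_time_s, read_qpos, read_joint_vel, read_effort, read_eef_pos, read_tcp_rot, read_ft_force, read_ft_torque, read_finger_gap gives the robot as it stands. Calls block until the motion is done:
- move_ptp(position, orientation): joint-space move of the TCP to a pose.
- movel(position, orientation=None, speed=0.15): straight line of the TCP; orientation=None keeps the orientation; speed is the mean speed in m/s.
- move_j(angles): joint-space move.
- move_gripper(opening, effort=None): finger opening in m; effort is the grip in N (None keeps the last); returns when the fingers have stopped.
- pause(seconds).
- inverse_kinematics(position, orientation): joint angles nearest the present ones, or None.
- read_camera(name): name is "scene" or "top"; returns the picture (420x560x3 uint8, red, green, blue); there is no depth.
- camera_params(name): a dict with "K" (3x3 intrinsics, pixels), "dist_coeffs" ([k1, k2, p1, p2, k3] as OpenCV has them; the pictures are not rectified), "camera_from_world" (4x4, takes a point from world to camera coordinates). Camera axes: x right, y down, z forward; pixel columns grow to the right and rows downward; lengths in m; the calibration is good to about 2 mm. A picture is of the moment at which its call begins. camera_params takes no time and is no camera call.
A pose or a line that the arm cannot do raises MotionError and nothing moves.
- sign_off(): hands the job in, once; it reports no verdict.
Trained networks look in the newest picture that a camera, given by its name, has taken for a name from the list of things; names that differ only in an ending like _2 or _b are one class to them, and where a whole thing is asked for, a point or a joint stands for the part that bears it (a point fixed in the world has none). Each returns a list of dicts, best first, with "confidence" (0 to 1); they miss things now and then, are a little off and sometimes report something else, mostly with a low value. They report only what shows in the picture. A call takes as long as a camera call. They do not tell look-alikes from the thing itself.
- look_for(camera, name): "at" ([column, row] in pixels, amid what is visible of it).
- tip_of(camera, name): "at" ([column, row] in pixels: a listed point, or the origin of a listed thing).
Readings, each from a call of its own:
- read_time_s(): time.
- read_qpos(): joint angles.
- read_joint_vel(): joint speeds.
- read_effort(): joint torques, N m.
- read_eef_pos(): TCP position.
- read_tcp_rot(): TCP orientation.
- read_ft_force(): force on the tool from outside, world axes, zero at the start.
- read_ft_torque(): the same for the moment, N m.
- read_finger_gap(): finger opening in m.
Only numpy, scipy, OpenCV 4.12 (cv2) and the standard library are available. Lean on these libraries where they do the work, as an engineer would, in place of code of your own. Each camera call takes 0.05 s, during which the arm holds its last target.

### The job

Two teal handle sleeves stand on the bench: one has a bore wide enough for the tapered steel gauge pin, the other's bore is too narrow. Slide the one that fits down over the gauge pin until it sits flat on the pin's blue base plate and leave it there, and put the one with the too narrow bore into the red reject tray.

Things in the scene. Friction and masses are not known exactly. Their poses are not given: they have to be found in the camera images.
- wide_sleeve: the sleeve that fits: loose teal plastic tube, standing upright on the bench, outside diameter 44 mm, height 52 mm, open bore 32 mm right through (wall 6 mm), about 60 g; origin at its middle (26 mm above its underside), z along the bore, up
- narrow_sleeve: the sleeve that does not fit: loose teal plastic tube of the same outside (diameter 44 mm, height 52 mm), standing upright on the bench, thick walled with a bore of only 14 mm (wall 15 mm), about 60 g; origin at its middle (26 mm above its underside), z along the bore, up
- gauge: gauge pin: fixed blue square base plate 80 x 80 mm, 12 mm thick, lying on the bench, with an upright tapered steel pin at its centre; the pin rises 56 mm above the plate (68 mm above the bench), 27 mm in diameter over its lowest 18 mm, then tapering to 10 mm near its rounded tip; origin on the pin's axis at the underside of the plate (bench level), z up along the pin
- reject_tray: red open square tray, fixed on the bench, 140 x 140 mm outside, walls 5 mm thick and 30 mm high, floor 5 mm thick; origin at the centre of its underside, x and y along its sides, z up
There are look-alikes about, which are no part of the job. What is shaped like the wide_sleeve but white is not meant.

How it is judged:
At the end, for the whole second after the job is handed in: The wide-bore sleeve is over the gauge pin, flat on its base plate (within 8 mm of the axis, at most 5 mm off the plate, tilted under 10 degrees); the narrow-bore sleeve is on the floor of the reject tray (its middle within 55 mm of the centre along both sides, under 40 mm up); both at rest (horizontal distance between wide_sleeve and gauge below 0.008 m and z of wide_sleeve in the frame of gauge below 0.043 m and angle between the z axis of wide_sleeve and the z axis of gauge, either way round below 0.17 rad and linear speed of each of wide_sleeve, narrow_sleeve below 0.02 m/s and x of narrow_sleeve in the frame of reject_tray between -0.055 and 0.055 m and y of narrow_sleeve in the frame of reject_tray between -0.055 and 0.055 m and z of narrow_sleeve in the frame of reject_tray below 0.04 m); the robot touches nothing.
It also fails if it takes over 58 s, if anything falls off the work surface, if the arm or the gripper's body presses on something with over 40 N, if the wrist force passes 120 N, or if a joint passes its speed limit or range.

## Working session

There is one attempt and no reset: what is moved stays moved. The work goes in short steps, each a Python script; the robot and the scene stay as the last script left them, time stands still between calls to the robot, and variables do not carry over. Pictures are saved under pics/ and viewed, and the job is handed in when it is done.

```bash
mkdir -p pics; python3 - <<'E'
from bench import *
import cv2
for c in("scene","top"):
    im=read_camera(c); cv2.imwrite(f"pics/{c}0.png",im[:,:,::-1])
    p=camera_params(c); print(c,p)
    for n in("wide_sleeve","narrow_sleeve","gauge","reject_tray"):
        print(n,[(d["confidence"],d["at"]) for d in look_for(c,n)][:5],[(d["confidence"],d["at"]) for d in tip_of(c,n)][:5])
print(read_time_s(),read_tcp_rot(),read_eef_pos())
E
```

```text
scene {'K': array([[541.68820228,   0.        , 281.61204425],
       [  0.        , 541.68820228, 208.86370397],
       [  0.        ,   0.        ,   1.        ]]), 'dist_coeffs': array([-0.1510342,  0.       ,  0.       ,  0.       ,  0.       ]), 'camera_from_world': array([[-0.68739641, -0.72612523,  0.01511026,  0.46994708],
       [-0.38526911,  0.34692597, -0.85510823,  0.23447345],
       [ 0.61567352, -0.59361984, -0.51822929,  1.15432761],
       [ 0.        ,  0.        ,  0.        ,  1.        ]])}
wide_sleeve [(0.68, [323.0, 166.5]), (0.62, [344.0, 221.4])] [(0.77, [343.1, 217.8]), (0.69, [319.6, 165.6])]
narrow_sleeve [(0.69, [309.0, 245.4])] [(0.79, [307.7, 245.6])]
gauge [(0.78, [244.1, 243.3])] [(0.91, [240.4, 246.3])]
reject_tray [(0.6, [236.8, 280.5])] [(0.74, [305.8, 247.1])]
top {'K': array([[525.3957971 ,   0.        , 280.63896507],
       [  0.        , 525.3957971 , 196.99056965],
       [  0.        ,   0.        ,   1.        ]]), 'dist_coeffs': array([0.02873364, 0.        , 0.        , 0.        , 0.        ]), 'camera_from_world': array([[ 0.05309385, -0.99858048,  0.00425149,  0.05317583],
       [-0.9754776 , -0.05277522, -0.21367784,  0.56747886],
       [ 0.21359889,  0.00719775, -0.97689493,  1.07476429],
       [ 0.        ,  0.        ,  0.        ,  1.        ]])}
wide_sleeve [(0.67, [319.8, 245.0]), (0.56, [405.3, 139.6])] [(0.64, [320.9, 247.4]), (0.56, [405.3, 146.6]), (0.23, [214.7, 191.3])]
narrow_sleeve [(0.83, [251.5, 252.5]), (0.16, [320.9, 241.7])] [(0.87, [251.8, 251.6])]
gauge [(0.9, [215.1, 191.7])] [(0.92, [215.9, 191.1])]
reject_tray [(0.96, [160.4, 238.3])] [(0.64, [162.2, 238.2])]
0.9 [9.92213311e-01 1.24550162e-01 4.09496271e-05 2.64782703e-05] [ 0.16070252 -0.62984825  0.25031642]
```

View pics/scene0.png

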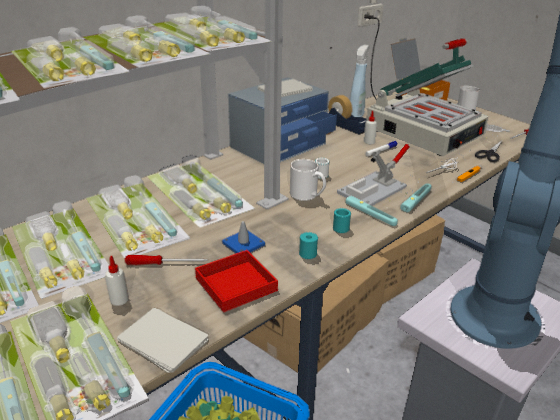

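View pics/top0.png

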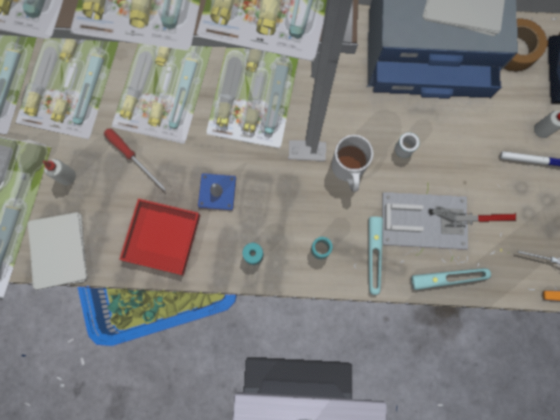

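Top view candidates: the teal ring at (321,247) has a large bore and a thin wall, so it is wide_sleeve. The teal ring at (252,253) has a small bore, so it is narrow_sleeve. The white cup-like tube at (408,143) is the look-alike. The gauge is at (216,191) and the tray at (161,238). I'll confirm this in a crop and work out the positions.

```bash
cat > h.py <<'E'
import numpy as np, cv2
from bench import *
def ray(c,uv):
    p=camera_params(c);T=p["camera_from_world"]
    n=cv2.undistortPoints(np.array([[uv]],float),p["K"],p["dist_coeffs"])[0,0]
    R=T[:3,:3];o=-R.T@T[:3,3];return o,R.T@np.array([n[0],n[1],1])
def at_z(c,uv,z):
    o,d=ray(c,uv);return o+d*(z-o[2])/d[2]
def proj(c,P):
    p=camera_params(c);T=p["camera_from_world"]
    return cv2.projectPoints(np.array(P,float).reshape(-1,1,3),cv2.Rodrigues(T[:3,:3])[0],T[:3,3],p["K"],p["dist_coeffs"])[0][:,0]
E
python3 - <<'E'
from h import *
im=cv2.imread("pics/top0.png");sc=cv2.imread("pics/scene0.png")
a=cv2.resize(im[150:290,110:350],None,fx=3.3,fy=3.3,interpolation=cv2.INTER_CUBIC);cv2.imwrite("pics/crop_top.png",a)
b=cv2.resize(sc[140:320,190:370],None,fx=3.3,fy=3.3,interpolation=cv2.INTER_CUBIC);cv2.imwrite("pics/crop_sc.png",b)
for n,t,s,z in(("wide",(320.9,247.4),(343.1,217.8),.026),("narrow",(251.8,251.6),(307.7,245.6),.026),("gauge",(215.9,191.1),(240.4,246.3),0),("tray",(161,238.2),(236.8,280.5),.01)):
    print(n,at_z("top",t,z).round(4),at_z("scene",s,z).round(4))
# colour-based
hsv=cv2.cvtColor(im,cv2.COLOR_BGR2HSV)
m=cv2.inRange(hsv,(80,90,40),(98,255,255))
n,l,st,ce=cv2.connectedComponentsWithStats(m)
for i in range(1,n):
    if st[i,4]>60: print(st[i],ce[i].round(1))
for z in(.0,.3,.6): print(z,[at_z("top",u,z).round(3) for u in((308,150),)])
E
```

```text
wide [ 0.4637 -0.0101  0.026 ] [ 0.469  -0.0222  0.026 ]
narrow [0.4464 0.1401 0.026 ] [0.4428 0.1403 0.026 ]
gauge [0.583  0.2324 0.    ] [0.5802 0.2415 0.    ]
tray [0.4672 0.3439 0.01  ] [0.4702 0.3434 0.01  ]
[312 238  20  19 117] [321.7 247.3]
[243 243  19  21 276] [252.4 253.1]
[108 297  12  15  93] [113.7 305.6]
0.0 [array([0.692, 0.026, 0.   ])]
0.3 [array([0.597, 0.039, 0.3  ])]
0.6 [array([0.502, 0.051, 0.6  ])]
```

View pics/crop_top.png

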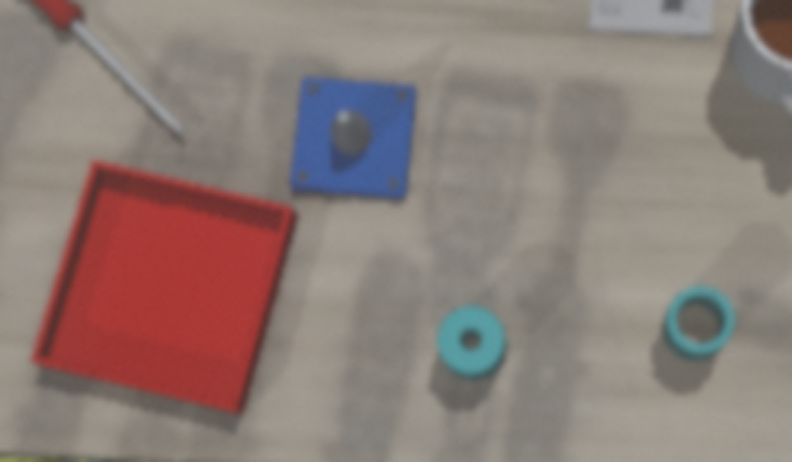

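View pics/crop_sc.png

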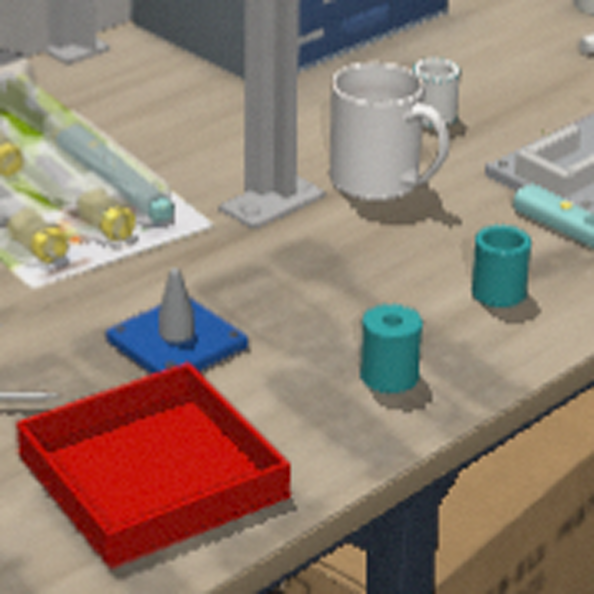

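The crops confirm it: the teal ring at (321,247) has the wide bore, the one at (252,253) the narrow bore, and the white tube sits behind the mug. Next I'll refine the poses and estimate where the shelf is.

```bash
python3 - <<'E'
from h import *
from scipy.optimize import least_squares
f=lambda x,y:((x+.5)/3.3-.5+110,(y+.5)/3.3-.5+150)
g=lambda x,y:((x+.5)/3.3-.5+190,(y+.5)/3.3-.5+140)
print("wide",at_z("top",f(700,322),.052),at_z("scene",g(503,240),.052))
print("narrow",at_z("top",f(471,341),.052),at_z("scene",g(392,321),.052))
C=np.array([at_z("top",f(*q),.012) for q in((304,78),(415,87),(405,199),(292,188))]);print("plate",C.round(4),C.mean(0))
C=np.array([at_z("scene",g(*q),.012) for q in((108,332),(182,295),(248,338),(174,380))]);print("plate s",C.mean(0))
print("tip",at_z("top",f(347,117),.066),at_z("scene",g(175,271),.066))
C=np.array([at_z("top",f(*q),.03) for q in((96,162),(297,210),(240,412),(36,362))]);print("tray",C.round(4),C.mean(0))
C=np.array([at_z("scene",g(*q),.03) for q in((19,428),(185,366),(291,462),(110,540))]);print("tray s",C.round(4),C.mean(0))
# shelf height at post
p=at_z("top",(308,150),0)
for z in(.3,.4,.5,.6):print(z,proj("scene",[[p[0],p[1],z]]),at_z("top",(150,45),z),at_z("top",(270,55),z))
for P in([.465,-.012,.15],[.446,.14,.15],[.583,.235,.25],[.467,.344,.25]):
  for yaw in np.radians([0,45,90,135,180]):
    q=[np.cos(yaw/2),np.sin(yaw/2),0,0]; s=inverse_kinematics(P,q); print(P,yaw.round(2),None if s is None else np.round(s,2))
E
```

```text
wide [ 0.46092881 -0.00997599  0.052     ] [ 0.4624024  -0.00763419  0.052     ]
narrow [0.4407177 0.1371604 0.052    ] [0.4420537  0.13994472 0.052     ]
plate [[0.6201 0.2661 0.012 ]
 [0.6178 0.1893 0.012 ]
 [0.539  0.1904 0.012 ]
 [0.5425 0.2677 0.012 ]] [0.57983186 0.22838412 0.012     ]
plate s [0.57831727 0.23224697 0.012     ]
tip [0.58134192 0.22693925 0.066     ] [0.58453768 0.22839191 0.066     ]
tray [[0.5497 0.3972 0.03  ]
 [0.5243 0.2601 0.03  ]
 [0.389  0.2855 0.03  ]
 [0.4145 0.4213 0.03  ]] [0.46936215 0.34101627 0.03      ]
tray s [[0.5455 0.4037 0.03  ]
 [0.5247 0.2701 0.03  ]
 [0.3914 0.289  0.03  ]
 [0.4109 0.4294 0.03  ]] [0.46812676 0.34801556 0.03      ]
0.3 [[273.74901411 102.01957549]] [0.77878435 0.33161797 0.3       ] [0.77173778 0.11473202 0.3       ]
0.4 [[274.08602253  64.75441942]] [0.72624331 0.30219025 0.4       ] [0.72000579 0.11020614 0.4       ]
0.5 [[274.45870955  25.27415844]] [0.67370227 0.27276252 0.5       ] [0.66827381 0.10568027 0.5       ]
0.6 [[274.87072071 -16.35477238]] [0.62116123 0.2433348  0.6       ] [0.61654182 0.10115439 0.6       
[... 697 characters left out ...]
 ]
[0.583, 0.235, 0.25] 0.0 [ 0.22  0.49 -0.87  1.62  0.39  1.22 -2.31]
[0.583, 0.235, 0.25] 0.79 [ 0.25  0.51 -0.93  1.62  0.43  1.23 -1.55]
[0.583, 0.235, 0.25] 1.57 [ 0.31  0.55 -1.02  1.61  0.49  1.26 -0.81]
[0.583, 0.235, 0.25] 2.36 [ 0.33  0.57 -1.07  1.61  0.52  1.27 -0.04]
[0.583, 0.235, 0.25] 3.14 [ 0.35  0.59 -1.1   1.61  0.54  1.28  0.73]
[0.467, 0.344, 0.25] 0.0 [-0.93  0.25  0.26  1.78 -0.07  1.12 -2.22]
[0.467, 0.344, 0.25] 0.79 [ 0.21  0.52 -1.18  1.73  0.51  1.24 -1.88]
[0.467, 0.344, 0.25] 1.57 [ 0.3   0.66 -1.38  1.73  0.67  1.33 -1.22]
[0.467, 0.344, 0.25] 2.36 [ 0.26  0.59 -1.28  1.73  0.59  1.28 -0.37]
[0.467, 0.344, 0.25] 3.14 [ 0.27  0.61 -1.31  1.73  0.61  1.3   0.4 ]
```

```bash
python3 - <<'E'
from h import *
Q=[2**-.5,2**-.5,0,0]
q=read_qpos(); move_j([q[0],.15,0,2.05,0,.94,0])
move_j([0.02,.15,0,2.05,0,.94,0])
print(read_eef_pos(),read_time_s())
W=[.461,-.009]
move_ptp([*W,.16],Q); print(np.round(read_qpos(),2))
im=read_camera("scene");cv2.imwrite("pics/s1.png",im[:,:,::-1])
im=read_camera("top");cv2.imwrite("pics/t1.png",im[:,:,::-1])
movel([*W,.034]);print(read_eef_pos(),read_ft_force())
move_gripper(.0,30);print(read_finger_gap(),read_ft_force())
movel([*W,.16]);print(read_eef_pos(),read_finger_gap(),read_ft_force(),read_time_s())
im=read_camera("scene");cv2.imwrite("pics/s2.png",im[:,:,::-1])
im=read_camera("top");cv2.imwrite("pics/t2.png",im[:,:,::-1])
a=cv2.hconcat([cv2.resize(cv2.imread(f"pics/{c}.png"),(400,300)) for c in("s1","s2")])
b=cv2.hconcat([cv2.resize(cv2.imread(f"pics/{c}.png"),(400,300)) for c in("t1","t2")])
cv2.imwrite("pics/m1.png",cv2.vconcat([a,b]))
E
```

```text
[ 0.48241544 -0.0524609   0.18360261] 3.625
[-0.03  0.14 -0.04  2.12  0.01  0.88 -0.08]
[ 0.46198497 -0.00917204  0.03469454] [-0.61954229  0.23869578 -0.31178837]
0.04309724697371077 [-0.58510395 -1.01021005  6.03116652]
[ 0.45997287 -0.00905128  0.15898133] 0.0428697683412552 [-0.15333235  0.59527117 -0.72550373] 6.5
```

View pics/m1.png

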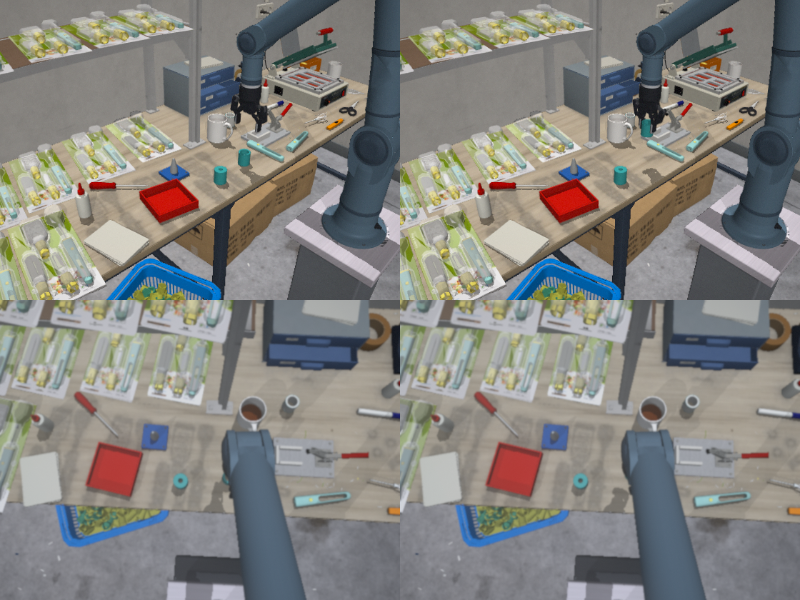

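```bash
python3 - <<'E'
from h import *
Q=[2**-.5,2**-.5,0,0]
G=[.580,.2295]
move_ptp([.53,.12,.16],Q);move_ptp([*G,.14],Q)
print(read_eef_pos(),read_finger_gap(),read_time_s(),np.round(read_qpos(),2))
im=read_camera("scene");cv2.imwrite("pics/s3.png",cv2.resize(im[140:300,150:350,::-1],None,fx=3.6,fy=3.6,interpolation=cv2.INTER_CUBIC))
E
```

```text
[0.57972376 0.22835915 0.1391332 ] 0.04252765984952167 7.8 [-0.32  0.46 -0.15  1.75  0.08  0.95 -0.51]
```

View pics/s3.png

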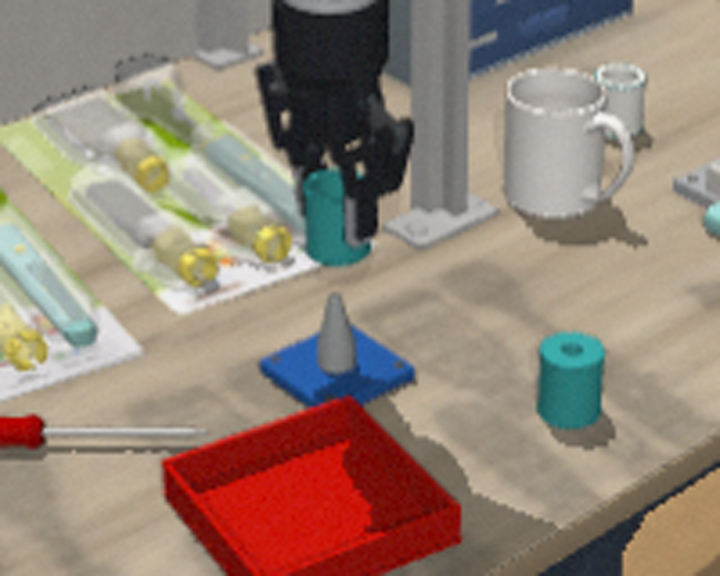

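The picture shows the sleeve (crop columns 305–371, centre 338) above the pin (columns 335–338), so they are lined up in this view. I'll lower it in small steps and watch the force.

```bash
python3 - <<'E'
from h import *
G=[.580,.2295]
f0=np.array(read_ft_force())
for z in(.11,.09,.08,.072,.066,.060,.056,.052,.049,.0475):
    movel([*G,z],speed=.08)
    f=np.array(read_ft_force())-f0; p=read_eef_pos(); print(z,p.round(4),f.round(1))
    if np.linalg.norm(f)>12: break
print(read_time_s(),read_finger_gap())
im=read_camera("scene");cv2.imwrite("pics/s4.png",cv2.resize(im[140:300,150:350,::-1],None,fx=3.6,fy=3.6,interpolation=cv2.INTER_CUBIC))
E
```

```text
0.11 [0.5794 0.2291 0.1091] [ 0.5 -0.5 -1.3]
0.09 [0.5792 0.2292 0.0889] [-0.2  0.4 -0.1]
0.08 [0.5794 0.2292 0.0792] [ 0.7 -0.1  0. ]
0.072 [0.5794 0.2292 0.0712] [-1.7 -0.5 -1. ]
0.066 [0.5796 0.2293 0.0655] [ 0.  -0.2 -0.2]
0.06 [0.5796 0.2293 0.0594] [ 0.1 -0.5  0.1]
0.056 [0.5797 0.2294 0.0556] [ 0.2  0.5 -0.8]
0.052 [0.5797 0.2294 0.0516] [-0.2 -0.  -0.5]
0.049 [0.5798 0.2294 0.0487] [ 0.1 -0.2 -0.2]
0.0475 [0.5799 0.2295 0.0474] [-0.3 -0.4 -0.9]
10.8 0.04238658519332894
```

View pics/s4.png

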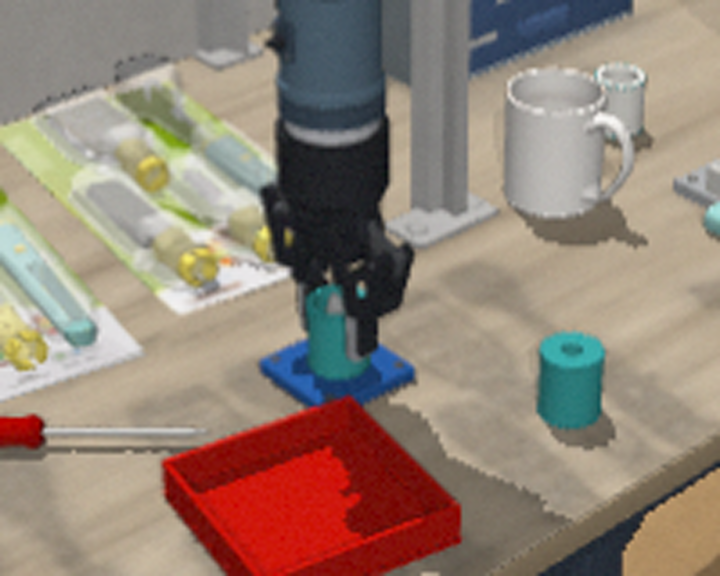

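The sleeve went down with no contact force and looks nearly on the plate. I'll release it, then fetch the narrow one.

```bash
python3 - <<'E'
from h import *
Q=[2**-.5,2**-.5,0,0]
move_gripper(.07);print(read_ft_force().round(1) if hasattr(read_ft_force(),'round') else read_ft_force())
movel([.580,.2295,.18])
move_gripper(.085)
N=[.4415,.1383]
move_ptp([*N,.16],Q)
im=read_camera("scene");cv2.imwrite("pics/s5.png",cv2.resize(im[140:300,150:350,::-1],None,fx=3.6,fy=3.6,interpolation=cv2.INTER_CUBIC))
movel([*N,.034]);print(read_eef_pos(),read_ft_force())
move_gripper(.0,30);print(read_finger_gap())
movel([*N,.16]);print(read_eef_pos(),read_finger_gap(),read_time_s())
im=read_camera("scene");cv2.imwrite("pics/s6.png",im[:,:,::-1])
E
```

```text
[-0.2 -1.2 -0.2]
[0.44248158 0.13879132 0.03460977] [0.30282074 0.51522195 0.75008343]
0.04327496843811748
[0.44052925 0.13790784 0.15898049] 0.04358805969485602 15.7667
```

View pics/s5.png

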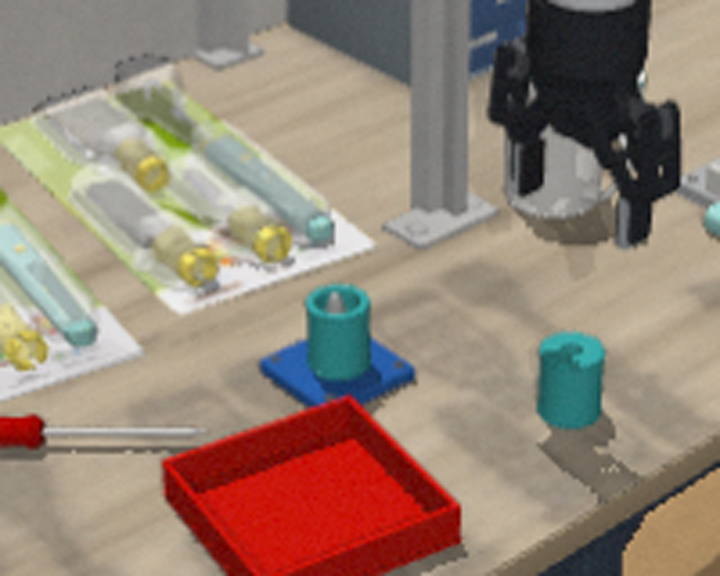

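View pics/s6.png

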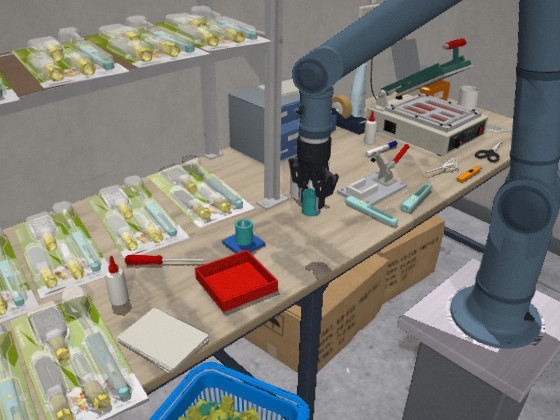

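The wide sleeve is upright on the plate with the pin tip showing in its bore, at crop (338,300). The narrow one is in the gripper. I'll place it in the tray now.

```bash
python3 - <<'E'
from h import *
Q=[2**-.5,2**-.5,0,0]
T=[.469,.343]
move_ptp([*T,.16],Q); print(read_eef_pos())
f0=np.array(read_ft_force())
movel([*T,.06]); movel([*T,.0405],speed=.05); print(read_eef_pos(),np.array(read_ft_force())-f0)
move_gripper(.06)
movel([*T,.2])
move_ptp([.40,.02,.25],Q); pause(.3)
for c in("scene","top"):
    im=read_camera(c);cv2.imwrite(f"pics/{c}_end.png",im[:,:,::-1])
    for n in("wide_sleeve","narrow_sleeve"): print(c,n,[(d["confidence"],d["at"]) for d in look_for(c,n)])
print(read_time_s(),read_ft_force())
a=cv2.imread("pics/scene_end.png")[190:330,170:310];b=cv2.imread("pics/top_end.png")[150:290,110:250]
cv2.imwrite("pics/end.png",cv2.resize(cv2.hconcat([a,b]),(800,400),interpolation=cv2.INTER_CUBIC))
E
```

```text
[0.46905295 0.34062386 0.15890185]
[0.46878899 0.34287447 0.04006816] [-0.56398046  0.3220273   0.95169515]
scene wide_sleeve [(0.6, [248.1, 232.3]), (0.53, [322.5, 164.7])]
scene narrow_sleeve [(0.87, [237.1, 274.2])]
top wide_sleeve [(0.68, [403.7, 140.4]), (0.63, [214.3, 195.0])]
top narrow_sleeve [(0.72, [161.1, 233.5])]
21.4083 [ 0.40539392  0.67526133 -0.0253487 ]
```

View pics/end.png

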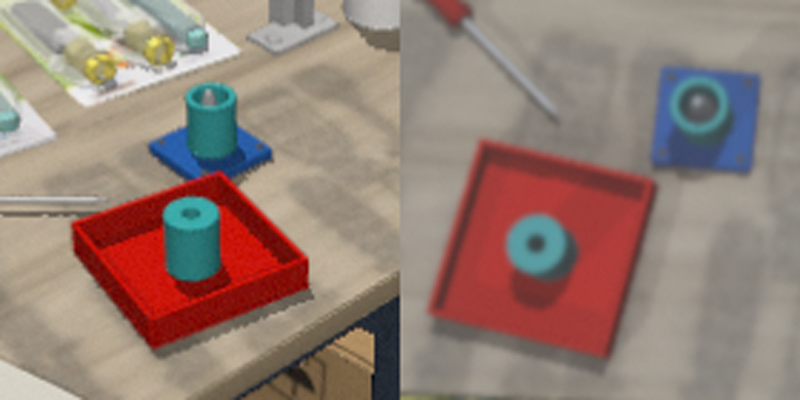

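The left half shows the wide sleeve flat on the plate at (211,120) and the narrow one upright near the tray's middle at (192,238). The top view on the right agrees, and the gripper is clear of both.

```bash
python3 -c "
from bench import *
print(sign_off(),read_time_s())"
```

```text
the job is handed in; nothing more can be done
the job is handed in; nothing more can be done
```

I slid the wide-bore sleeve down over the gauge pin onto the blue plate, set the narrow-bore sleeve near the middle of the red tray, and handed the job in. The robot's clock read about 21.4 s just before that, against the 58 s limit.

- **Wide sleeve:** it went down the pin with no noticeable contact force. The last pictures from both cameras show it upright on the plate, with the pin tip showing in its bore.
- **Narrow sleeve:** both cameras show it standing on the tray floor, well inside the walls.
- **Robot:** the gripper is clear of everything.
- **Disagreements:** the scene and top camera positions differed by about 1–4 mm on the sleeves and gauge, and up to 7 mm on the tray. The network also reported the white look-alike as a wide sleeve; I left it alone.
- **Not measured:** I judged the final seating only from the pictures. `sign_off()` gives no verdict.

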